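Set the telescopic stand's leg to the pointer and close its cam lever

ROBOT

A 6-joint arm with a two-finger parallel gripper is mounted at the origin on a cart in front of the work surface, level with it; the furniture and walls round the work are solid. World frame = base frame: x ahead of the robot, y to its left, z up, the work surface at z = 0. Lengths are in m, angles in rad, forces in N, time in s.
With the tool pointing down it reaches from about 0.425 to 0.95 m from the base axis. Payload 3.5 kg.
Tool frame: the origin (TCP) lies at the very end of the fingers, on their centre line; the grasp point (between the pads) lies 19 mm behind it; z points along the fingers, y is the direction in which the jaws open and shut (so a half turn about z gives the same grasp; the last joint's range is limited). The gripper opens to 85 mm and grips with 20 to 120 N. Pads are 22 mm wide; open, the fingers measure 114 mm over their backs; the gripper's body (76 mm by 85 mm) begins 54 mm behind the grasp point. The pads swing forward as they close: fully open they stand 13 mm farther back than shut.
Start: joints at [1.174, 0.286, 1.577, -0, 1.279, -0.15], TCP at [0.165, 0.655, 0.231] pointing down, gripper open.
Joint ranges: [-2.77, 2.77], [-0.9, 2.22], [0.21, 2.48], [-1.53, 4.67], [0.24, 2.81], [-2.84, 2.84]. Speed limits (rad/s): [2.79, 2.79, 3.14, 3.14, 3.14, 3.14].

INTERFACE

Orientations are given as a unit quaternion [x, y, z, w].
In Python, from cell import status, grab_frame, camera_info, workorder gives the robot as it stands.
- The arm moves only by the shell command python3 -m inch 'ROWS' [FORCE]. ROWS is JSON, a list of rows, each a list of 5 numbers: the closure, from 0 (fully open) to 1 (shut), then the shift along the tool's x, y, z in mm, then the turn about the tool's z in degrees. A call has 1 to 8 rows; each row is the pose to reach, as a shift and turn from the pose commanded when the call began, along the tool's axes at that moment; what a row does not reach only later rows make up. A row lasts 1/8 s, in which the tool goes at most 62.5 mm and 10.7 degrees, less where a joint would pass 70% of its speed; a pose out of reach is approached as far as the arm can. A call with a gripper value outside its range is refused whole. The fingers move at their own pace and stop on an object; FORCE is the grip in N (left out, the last holds). Time passes only in rows, so rows that repeat a pose let the fingers close. It gives the time, the measured TCP pose, the force and the opening at its end, in the units of the state.
- status.state(): the state, without advancing time (a new reading comes with each control period).
- grab_frame(name): name is "scene" or "top" or "wrist"; returns the picture (420x560x3 uint8, blue, green, red); there is no depth.
- camera_info(name): a dict with "mtx" (3x3 intrinsics, pixels), "rvec" (rotation vector, rad) and "tvec" (3), from world to camera coordinates, as OpenCV has them. Camera axes: x right, y down, z forward; pixel columns grow to the right and rows downward; lengths in m; the calibration is good to about 2 mm. The wrist camera is an equidistant fisheye: a pixel r from the principal point sees the ray r / f radians off the axis. A picture is of the moment at which its call begins: read the wrist's pose just before it. camera_info takes no time and is no camera call; for the wrist camera it gives the pose at the moment of the call.
- workorder.job_done(): hands the job in, once; it reports no verdict.
The state is a dict: "time": time; "qpos": joint angles; "qd": joint speeds; "joint_torque": joint torques, N m; "eef_pos": TCP position; "eef_rot": TCP orientation; "force": force on the tool from outside, world axes, zero at the start; "moment": the same for the moment, N m; "gripper_width": finger opening in m.
Only numpy, scipy, OpenCV 4.12 (cv2) and the standard library are available. Lean on these libraries where they do the work, as an engineer would, in place of code of your own. Each camera call takes 0.05 s, during which the arm holds its last target.

TASK

Take the bench stand's telescopic leg by its T-grip and raise it until the ring on the leg is level with the pointer's tip. Keeping it at that height, turn the leg so that its side arm slides the cam lever round until it is fully closed, up against its stop; do not start moving the lever before the leg is at height. The job finishes while you are still holding the leg: keep it gripped at the mark with the lever closed, and leave the pointer and the other things on the bench alone.

Things in the scene. Friction and masses are not known exactly. Their poses are not given: they have to be found in the camera images.
- stand: Fixed support stand: round dark foot 132 mm across and 15 mm high, upright outer tube 30 mm across, clamp collar with its top 78 mm above the bench. It cannot move. Origin on the tube's axis at the bench top, z up. Angles are about this axis, counter-clockwise from above, from the stand's x axis.
- leg: Telescopic inner leg (about 0.3 kg). It slides up in the collar (0 to 62 mm) and turns about its own axis; unheld it drops back down. From below: a side arm along its +x, a neck 16 mm across with a ring (22 mm across, 4 mm high) round it, and on top the black T-grip. With the leg down, its origin is the stand's origin; z is up.
- grip (a point): Centre of the T-grip, on the leg's axis: a bar 56 mm long (along the leg's x, i.e. parallel to the side arm), 14 mm thick (along the leg's y) and 34 mm high, its underside free. 195 mm above the bench with the leg down. Take it across the 14 mm.
- leg_ring (a point): Length mark: middle of the ring on the leg's neck, on the axis; 85 mm below the grip point. Its x axis is the leg's x axis.
- side_arm_tip (a point): End of the leg's side arm (14 x 14 mm in section), 58 mm from the axis, 103 mm below the grip point.
- leg_turn (a joint): Angle of the side arm from the stand's x axis, counter-clockwise from above (rad), free to turn from -0.45 to 1.6 with slight friction.
- lever (a joint): Cam lever: swivel ring round the collar with a radial arm carrying an upright round finger. 0 is wide open, 0.80 rad fully closed against the fixed stop lug. It closes counter-clockwise from above, stands at 0.60 + value rad from the stand's x axis and stays where it is left (0.1 N m of friction).
- lever_tip (a point): Top of the lever's upright finger: 12 mm across, 46 mm from the axis, up to 158 mm above the bench. At the start the leg's side arm lies clockwise of it; turned counter-clockwise, the side arm meets the finger when about 0.29 rad short of the lever's angle and then pushes it along.
- pointer_tip (a point): Inner tip of the small pointer on the stand's scale post: it points at the leg's neck, 14 mm from the axis; its height is the height wanted for the ring (132 to 156 mm above the bench, ring starts at 110). The post is 165 mm high, 52 mm from the axis, at -2.4 rad from the stand's x axis. Pushed, the pointer shifts: do not touch it.
- tub: Small white lidded tub, 64 mm across, 66 mm high, loose; origin under its centre. Leave alone.
- fixings: Small blue and white carton, 75 x 132 x 66 mm, loose; origin under its centre. Leave alone.
- hose_nipple: Brass hose nipple lying on the bench, 59 x 31 x 27 mm, loose; origin under its centre. Leave alone.
- glue: Small upright bottle, 25 mm across, 80 mm high, loose; origin under its centre. Leave alone.
Mind the look-alikes: they are no part of the job. There is more than one size of the stand; the job needs the middle-sized.

How it is judged:
By the outcome, as a careful person would: the job done as asked, in the order asked, and still so for the second after the job is handed in, while the arm keeps its last pose, push and grip.
It also fails if it takes over 32 s, if anything falls off the work surface, if the arm or the gripper's body presses on something with over 40 N, if the wrist force passes 120 N, or if a joint passes its speed limit or range.

## Working session

There is one attempt and no reset: what is moved stays moved. The work goes in short steps, Python scripts to look and compute and a shell command to move; the robot and the scene stay as the last step left them, time stands still between calls to the robot, and variables do not carry over. Pictures are saved under pics/ and viewed, and the job is handed in when it is done.

```bash
mkdir -p pics; ls
python3 - <<'E'
from cell import status, grab_frame, camera_info
import cv2
s=status.state();print(s)
for n in("scene","top","wrist"):
    i=camera_info(n);print(n,i)
    cv2.imwrite(f"pics/{n}0.png",grab_frame(n))
E
```

```text
pics
{'time': 0.0, 'qpos': array([ 1.17401905e+00,  2.87198717e-01,  1.57815303e+00,  4.15319916e-06,
        1.27858875e+00, -1.49964004e-01]), 'qd': array([ 0.00097329, -0.00150145,  0.00023439,  0.001297  ,  0.00116482,
        0.00127313]), 'joint_torque': array([-1.39584608e-03, -4.05991137e+01, -2.92626286e+01, -2.28182294e-04,
        5.91404605e-03,  2.35472207e-06]), 'eef_pos': array([0.16460772, 0.65395741, 0.22993811]), 'eef_rot': array([ 1.23094154e-01,  9.92394302e-01, -1.12979222e-03, -3.18847371e-04]), 'force': array([-0.1092281 , -0.0920631 , -0.01560449]), 'moment': array([ 0.06956851, -0.00242593,  0.02835558]), 'gripper_width': 0.08544597074458281}
scene {'mtx': array([[471.8205006 ,   0.        , 283.57526137],
       [  0.        , 471.8205006 , 214.82788449],
       [  0.        ,   0.        ,   1.        ]]), 'rvec': array([ 2.0626666 , -0.72248524,  0.38345977]), 'tvec': array([-0.39753617,  0.29271064,  1.09362589])}
top {'mtx': array([[385.15645711,   0.        , 275.08637179],
       [  0.        , 385.15645711, 207.03993567],
       [  0.        ,   0.        ,   1.        ]]), 'rvec': array([ 2.12222004, -2.13234735,  0.2019925 ]), 'tvec': array([-0.03590455,  0.48865727,  1.14972704])}
wrist {'mtx': array([[325.1922621 ,   0.        , 277.4077875 ],
       [  0.        , 325.1922621 , 207.79015409],
       [  0.        ,   0.        ,   1.        ]]), 'rvec': array([-2.28546982, -1.78142149, -0.25987565]), 'tvec': array([-0.67395928, -0.03800987,  0.37906462])}
```

View pics/scene0.png

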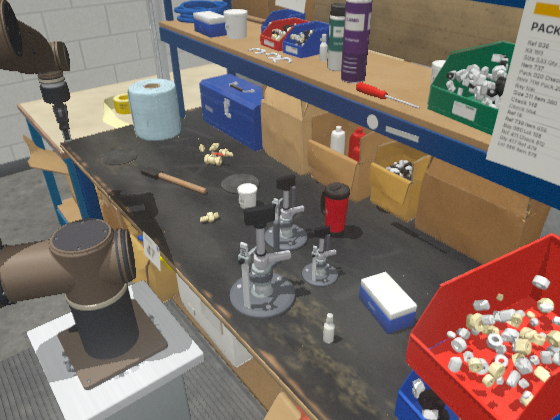

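View pics/top0.png

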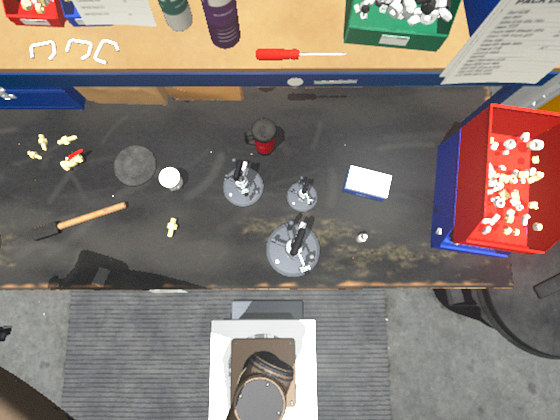

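View pics/wrist0.png

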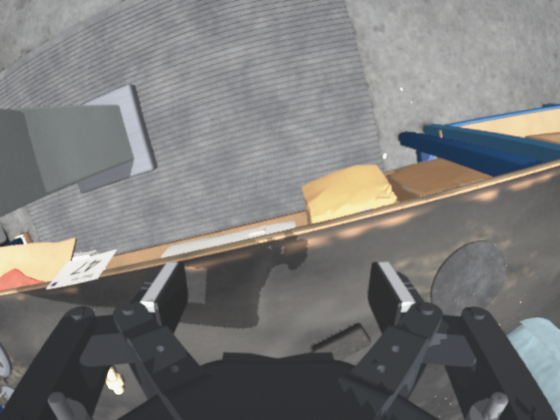

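The middle-sized stand appears to be the one at top pixel (243,187) and scene pixel (286,220). The big stand is at top (293,250) and the small one at (302,195). I'll zoom in to check the sizes.

```bash
cat > h.py <<'E'
import numpy as np, cv2
from cell import status, grab_frame, camera_info
def ray(i,u,v):
    R=cv2.Rodrigues(i['rvec'])[0];d=np.linalg.inv(i['mtx'])@[u,v,1]
    return -R.T@i['tvec'],R.T@d
def fishray(i,u,v):
    R=cv2.Rodrigues(i['rvec'])[0];K=i['mtx'];x=(u-K[0,2])/K[0,0];y=(v-K[1,2])/K[1,1];r=np.hypot(x,y)
    d=np.array([np.sin(r)*x/r,np.sin(r)*y/r,np.cos(r)]);return -R.T@i['tvec'],R.T@d
def atz(cd,z):
    c,d=cd;return c+d*(z-c[2])/d[2]
def proj(i,P):
    return cv2.projectPoints(np.atleast_2d(np.array(P,float)),i['rvec'],i['tvec'],i['mtx'],None)[0][:,0]
def fproj(i,P):
    return cv2.fisheye.projectPoints(np.atleast_2d(np.array(P,float))[:,None],i['rvec'],i['tvec'],i['mtx'],np.zeros(4))[0][:,0]
E
python3 - <<'E'
import cv2
a=cv2.imread("pics/scene0.png")[165:255,250:350];b=cv2.imread("pics/top0.png")[150:220,200:340]
cv2.imwrite("pics/sz.png",cv2.resize(a,None,fx=6,fy=6,interpolation=cv2.INTER_CUBIC))
cv2.imwrite("pics/tz.png",cv2.resize(b,None,fx=5.5,fy=5.5,interpolation=cv2.INTER_CUBIC))
from h import *
i=camera_info("top")
for n,(u0,u1,v) in dict(big=(266,320,250),mid=(222,264,187),small=(287,318,196)).items():
    p,q=atz(ray(i,u0,v),.015),atz(ray(i,u1,v),.015);print(n,(p+q)/2,np.linalg.norm(p-q))
E
```

```text
big [ 0.35760652 -0.09358111  0.015     ] 0.16841927057452305
mid [0.56002369 0.06429962 0.015     ] 0.13485176685703953
small [ 0.5296657  -0.12633615  0.015     ] 0.0992483990323579
```

View pics/sz.png

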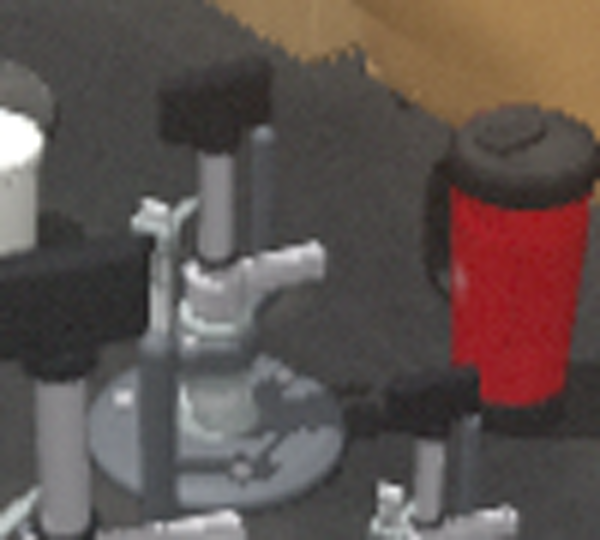

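View pics/tz.png

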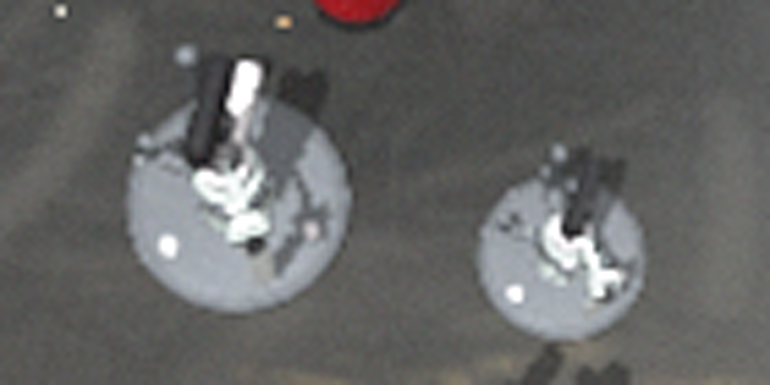

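Run:
```python
from h import *
t=camera_info("top");s=camera_info("scene")
print("grip top",atz(ray(t,238.2,170),.205),"scene",atz(ray(s,285.8,182.5),.195))
a=atz(ray(t,200/5.5+200,155/5.5+150),.212);b=atz(ray(t,222/5.5+200,65/5.5+150),.212);print(a,b,np.arctan2(*(b-a)[1::-1]))
R=cv2.Rodrigues(status.state()['eef_rot'][:3]*0)[0]
from scipy.spatial.transform import Rotation as Ro
st=status.state();R=Ro.from_quat(st['eef_rot']).as_matrix();print(R)
w=camera_info("wrist");Rw=cv2.Rodrigues(w['rvec'])[0];C=-Rw.T@w['tvec'];print("cam in tool",R.T@(C-st['eef_pos']),R.T@Rw.T)
tgt=np.array([.53,.064,.33]);print(R.T@(tgt-st['eef_pos'])*1000)
# candidate overlay
S=np.array([.56,.066,0])
for nm,img,i in(("top",cv2.imread("pics/top0.png"),t),("scene",cv2.imread("pics/scene0.png"),s)):
  for th,leg,lev in((0,-.2,0),):
    f=lambda r,a,z:S+[r*np.cos(th+a),r*np.sin(th+a),z]
    pts=dict(fing=f(.046,.6+lev,.158),post=f(.052,-2.4,.165),arm=f(.058,leg,.092),grip=f(0,0,.195),e1=f(.028,leg,.195),e2=f(-.028,leg,.195),stand=f(0,0,0))
    print(nm,{k:proj(i,v)[0].round(1).tolist() for k,v in pts.items()})
```

```text
grip top [0.56193945 0.06278145 0.205     ] scene [0.56268068 0.05769664 0.195     ]
[0.53707601 0.0668023  0.212     ] [0.58295468 0.0565327  0.212     ] -0.2202125935608495
[[-9.69691764e-01  2.44330308e-01 -7.63904120e-04]
 [ 2.44331297e-01  9.69690264e-01 -1.73476964e-03]
 [ 3.16893588e-04 -1.86883752e-03 -9.99998204e-01]]
cam in tool [ 0.07283748  0.00019392 -0.142159  ] [[-1.56587253e-04 -9.57309931e-01 -2.89063438e-01]
 [ 9.99999942e-01 -6.21008149e-05 -3.36042212e-04]
 [ 3.03745472e-04 -2.89063474e-01  9.57309885e-01]]
[-498.41544973 -483.10515857  -99.03513259]
top {'fing': [229.6, 162.5], 'post': [250.6, 187.7], 'arm': [244.5, 162.9], 'grip': [237.3, 171.7], 'e1': [239.5, 162.1], 'e2': [235.2, 181.4], 'stand': [242.8, 188.1]}
scene {'fing': [287.9, 185.2], 'post': [280.2, 200.5], 'arm': [300.7, 207.5], 'grip': [283.2, 181.6], 'e1': [292.0, 179.4], 'e2': [274.2, 183.9], 'stand': [283.3, 237.8]}
```

Run:
```python
from h import *
from scipy.spatial.transform import Rotation as Ro
st=status.state();R=Ro.from_quat(st['eef_rot']).as_matrix()
print(R.T@(np.array([.45,.08,.25])-st['eef_pos'])*1000)
```

```text
[-416.95615935 -486.98703199  -19.0019203 ]
```

```bash
python3 -m inch '[[0,-39,-46,-10,0],[0,-78,-92,-20,0],[0,-117,-138,-30,0],[0,-156,-184,-40,0],[0,-195,-230,-40,0],[0,-234,-276,-40,0],[0,-273,-322,-40,0],[0,-312,-368,-40,0]]'; python3 -m inch '[[0,-38,-45,5,0],[0,-76,-90,10,0],[0,-105,-119,20,0],[0,-105,-119,20,0],[0,-105,-119,20,0]]'
python3 - <<'E'
from h import *
import pickle
i=camera_info("wrist");st=status.state();f=grab_frame("wrist");cv2.imwrite("pics/w1.png",f);pickle.dump((i,st),open("w1.pkl","wb"));print(st['time'],st['eef_pos'],st['qpos'],st['force'])
E
```

```text
time: 1.15
eef_pos: [0.3778, 0.2197, 0.2713]
eef_rot: [0.123, 0.992, 0.0, 0.0]
force: [1.0, 0.1, -0.1]
gripper_width: 0.0853
time: 1.78
eef_pos: [0.4499, 0.0807, 0.2511]
eef_rot: [0.123, 0.992, 0.0, -0.0]
force: [-0.1, -0.6, -0.5]
gripper_width: 0.0854
1.775 [0.44990507 0.08073937 0.25113227] [-4.52474223e-02 -2.29269941e-01  2.06772071e+00  4.44244520e-04
  1.30392690e+00 -1.36913286e+00] [-0.08655206 -0.59649515 -0.5471624 ]
```

View pics/w1.png

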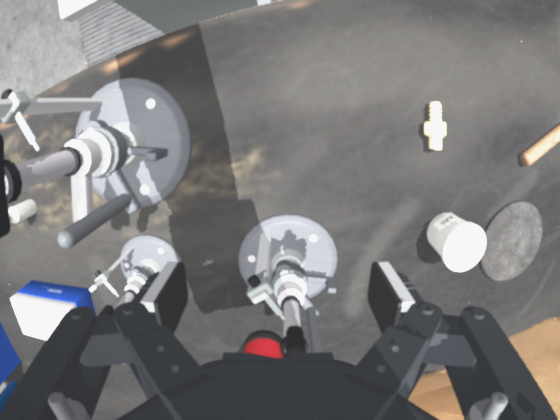

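The wrist view shows the middle stand at about (288,260), with its T-grip hidden behind the gripper body near (293,340). The pointer's carrier is near (263,290). I'll enlarge that area.

Run:
```python
import cv2
a=cv2.imread("pics/w1.png")[205:365,220:380]
cv2.imwrite("pics/w1z.png",cv2.resize(a,(600,600),interpolation=cv2.INTER_CUBIC))
```

```text
(no output)
```

View pics/w1z.png

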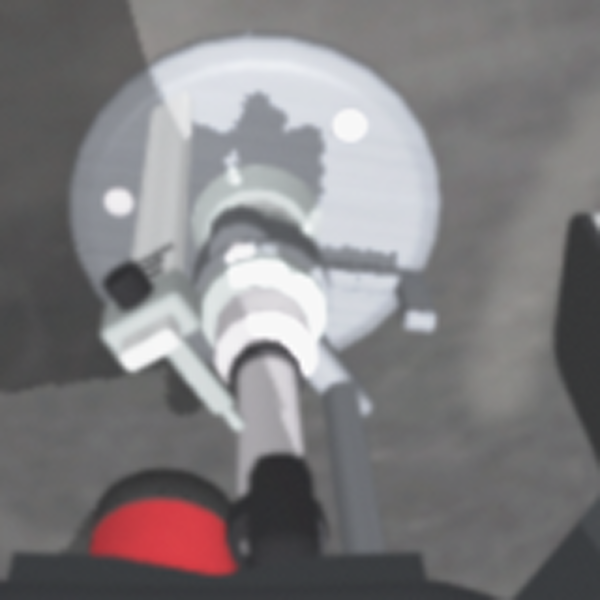

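Run:
```python
from h import *
import pickle
i,st=pickle.load(open("w1.pkl","rb"))
c=lambda x,y:(220+(x+.5)/3.75-.5,205+(y+.5)/3.75-.5)
# foot outline rim points at top edge? fit circle of visible rim at z~0 (near robot) 
img=cv2.imread("pics/w1.png")
for x,y,z in((255,38,.0),(70,200,.0),(440,200,.0)): print("rim",atz(fishray(i,*c(x,y)),z))
print("post",atz(fishray(i,*c(128,280)),.165))
print("fingerbase?")
ring=[atz(fishray(i,*c(x,y)),.110) for x,y in((230,350),(310,362))];print("ring edges",ring,np.mean(ring,0))
p=fishray(i,*c(242,428))
for z in np.arange(.13,.158,.004):print(z,atz(p,z)[:2])
```

```text
rim [0.50636636 0.08000727 0.        ]
rim [0.54956512 0.00153022 0.        ]
rim [0.58258621 0.13039493 0.        ]
post [0.49939368 0.04884159 0.165     ]
fingerbase?
ring edges [array([0.55626561, 0.05775393, 0.11      ]), array([0.56569551, 0.07805083, 0.11      ])] [0.56098056 0.06790238 0.11      ]
0.13 [0.5686507  0.05775026]
0.134 [0.5657765  0.05837169]
0.138 [0.56290229 0.05899313]
0.14200000000000002 [0.56002809 0.05961456]
0.14600000000000002 [0.55715389 0.060236  ]
0.15000000000000002 [0.55427969 0.06085743]
0.15400000000000003 [0.55140549 0.06147887]
```

```bash
python3 -m inch '[[0,-36,0,-40,0],[0,-70,3,-80,0],[0,-70,3,-80,0],[0,-70,3,-80,0]]'
python3 - <<'E'
from h import *
import pickle
i=camera_info("wrist");st=status.state();f=grab_frame("wrist");cv2.imwrite("pics/w2.png",f);pickle.dump((i,st),open("w2.pkl","wb"));print(st['time'],st['eef_pos'],st['qpos'])
a=f[165:325,200:360]
cv2.imwrite("pics/w2z.png",cv2.resize(a,(600,600),interpolation=cv2.INTER_CUBIC))
E
```

```text
time: 2.33
eef_pos: [0.518, 0.0674, 0.3307]
eef_rot: [0.122, 0.993, 0.0, -0.001]
force: [-0.4, 0.3, 0.1]
gripper_width: 0.0857
2.325 [0.51799424 0.06736699 0.33067704] [-6.51405895e-02 -1.15808580e-01  1.82672711e+00  1.72956077e-04
  1.43192885e+00 -1.39090087e+00]
```

View pics/w2.png

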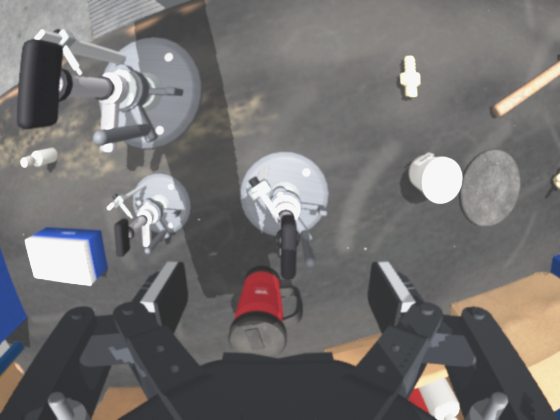

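View pics/w2z.png

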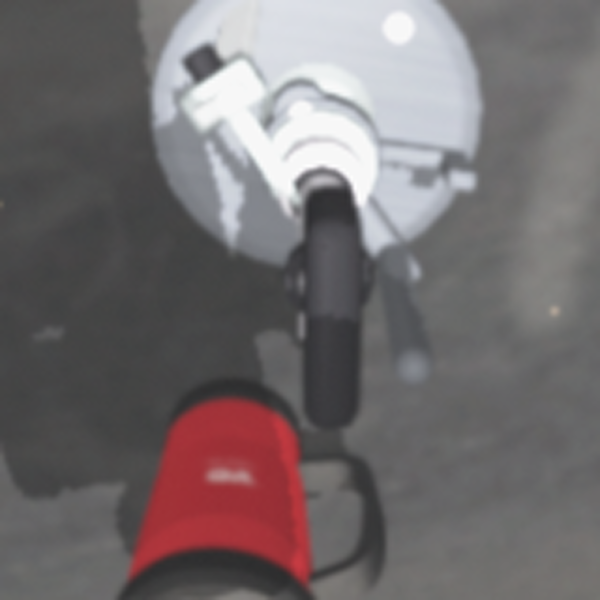

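Run:
```python
from h import *
import pickle
from scipy.optimize import least_squares
i1,_=pickle.load(open("w1.pkl","rb"));i2,_=pickle.load(open("w2.pkl","rb"))
c2=lambda x,y:np.array((200+(x+.5)/3.75-.5,165+(y+.5)/3.75-.5))
c1=lambda x,y:np.array((220+(x+.5)/3.75-.5,205+(y+.5)/3.75-.5))
print("finger",atz(fishray(i2,*c2(413,365)),.158))
for z in(.205,.212):
  a=atz(fishray(i2,*c2(331,424)),z);b=atz(fishray(i2,*c2(332,215)),z);print("bar",a,b,np.linalg.norm(a-b),np.arctan2(*(a-b)[1::-1]))
for x,y,z in((153,110,.01),(482,110,.01),(290,268,.015)):print("rim",atz(fishray(i2,*c2(x,y)),z))
ring=[atz(fishray(i1,*c1(x,y)),.110) for x,y in((230,350),(310,362))]
def res(p,out=False):
    x,y,th,zp,lev=p;S=np.array([x,y,0]);f=lambda r,a,z:S+[r*np.cos(th+a),r*np.sin(th+a),z]
    r=[fproj(i1,f(.014,-2.4,zp))[0]-c1(242,428), fproj(i2,f(.046,.6+lev,.158))[0]-c2(413,365)]
    r=np.concatenate(r)
    def rim(i,cs,s,z):
        a=np.linspace(0,2*np.pi,721);P=fproj(i,np.c_[x+.066*np.cos(a),y+.066*np.sin(a),0*a+z]);d=np.linalg.norm(P-cs,axis=1);return d.min()*s(P,cs)
    sg=lambda P,c:1 if np.linalg.norm(P.mean(0)-c)>np.abs(P-P.mean(0))[:, :].max()*0+np.linalg.norm(P[np.argmin(np.linalg.norm(P-c,axis=1))]-P.mean(0)) else -1
    q=[rim(i2,c2(153,110),sg,.012),rim(i2,c2(482,110),sg,.012),rim(i2,c2(290,268),sg,.015),rim(i1,c1(70,200),sg,.01),rim(i1,c1(440,200),sg,.01),rim(i1,c1(255,38),sg,.0)]
    # neck ring center & thumb
    n=fproj(i1,[x,y,.110])[0]-c1(270,356)
    # pointer direction: a farther point on pointer at r .035
    u=fproj(i1,f(.030,-2.4,zp))[0];v=fproj(i1,f(.014,-2.4,zp))[0];d=(u-v)/np.linalg.norm(u-v);e=c1(190,362)-c1(242,428);e/=np.linalg.norm(e)
    return np.concatenate([r,q,n,[20*(d[0]*e[1]-d[1]*e[0])],[lev*10]])
for lev in(0,):
  s=least_squares(res,[.563,.066,-.2,.145,lev]);print(s.x,s.fun.round(2))
```

```text
finger [0.60698626 0.08115862 0.158     ]
bar [0.59425034 0.05850049 0.205     ] [0.54043111 0.07152604 0.205     ] 0.05537304099380474 -0.23745791257143647
bar [0.59041742 0.0591981  0.212     ] [0.53800435 0.07188332 0.212     ] 0.05392629185682538 -0.23745791257143598
rim [0.5485665  0.00351761 0.01      ]
rim [0.57995024 0.12933589 0.01      ]
rim [0.62423946 0.04011148 0.015     ]
[ 0.56451544  0.06637601 -0.39402377  0.15408382  0.1204454 ] [ 0.13 -0.02  0.18  0.89 -0.94 -1.   -0.49 -0.55 -1.11 -4.71 -0.62  3.1
  0.63  1.2 ]
```

Run:
```python
import cv2
a=cv2.imread("pics/scene0.png")[170:220,262:312]
a=cv2.resize(a,(600,600),interpolation=cv2.INTER_CUBIC)
b=cv2.imread("pics/w1.png")[265:355,240:330]
b=cv2.resize(b,(630,600)[:1]*2,interpolation=cv2.INTER_CUBIC)[:600]
import numpy as np
cv2.imwrite("pics/sz2.png",a);cv2.imwrite("pics/w1zz.png",b)
```

```text
(no output)
```

View pics/sz2.png

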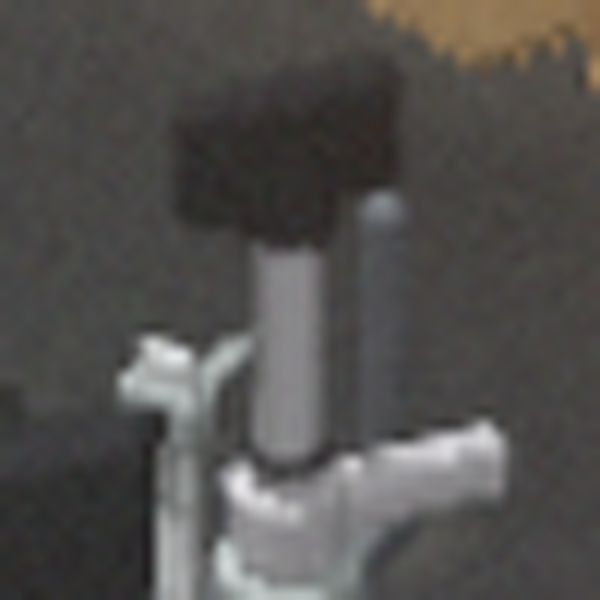

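View pics/w1zz.png

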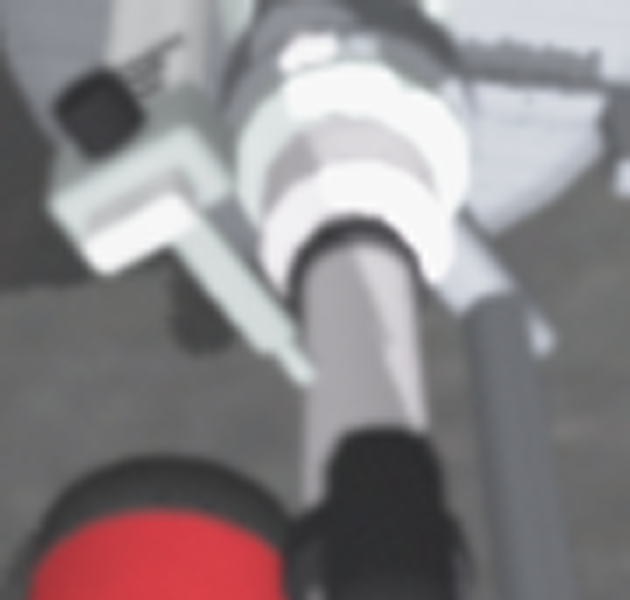

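```bash
cat > fit.py <<'E'
from h import *
import pickle
from scipy.optimize import least_squares
i1,_=pickle.load(open("w1.pkl","rb"));i2,_=pickle.load(open("w2.pkl","rb"));sc=camera_info("scene")
cr=lambda ox,oy,s:(lambda x,y:np.array((ox+(x+.5)/s-.5,oy+(y+.5)/s-.5)))
c1=cr(220,205,3.75);c2=cr(200,165,3.75);z1=cr(240,265,7);s2=cr(262,170,12)
def rim(i,P0,x,y,z):
    a=np.linspace(0,2*np.pi,1441);P=fproj(i,np.c_[x+.066*np.cos(a),y+.066*np.sin(a),0*a+z]);k=np.argmin(np.linalg.norm(P-P0,axis=1));m=P.mean(0)
    return np.linalg.norm(P0-m)-np.linalg.norm(P[k]-m)
def res(p):
    x,y,th,zp,lev,leg,ou,ov,a1,b1=p;S=np.array([x,y,0]);f=lambda r,a,z:S+[r*np.cos(th+a),r*np.sin(th+a),z]
    o1=np.array([a1,b1]);os=np.array([ou,ov])
    r=[fproj(i1,f(.014,-2.4,zp))[0]+o1-z1(313,378),
       fproj(i1,[x,y,.110])[0]+o1-z1(358,280),
       fproj(i2,f(.046,.6+lev,.158))[0]-c2(413,365),
       fproj(i2,f(.014,-2.4,zp))[0]-c2(298,212),
       [rim(i2,c2(*q[:2]),x,y,q[2]) for q in((153,110,.012),(482,110,.012),(290,268,.015))],
       [rim(i1,c1(*q[:2])-o1,x,y,q[2]) for q in((70,200,.01),(440,200,.01))],
       fproj(i2,S+[.028*np.cos(leg),.028*np.sin(leg),.205])[0]-c2(331,424),
       proj(sc,f(.014,-2.4,zp))[0]+os-s2(252,338),
       proj(sc,S+[0,0,.110])[0]+os-s2(290,462),
       proj(sc,f(.046,.6+lev,.158))[0]+os-s2(382,203),
       proj(sc,S+[.058*np.cos(leg),.058*np.sin(leg),.092])[0]+os-s2(492,478),
       [lev*8,ou*.5,ov*.5,a1*.5,b1*.5]]
    return np.concatenate(r)
if __name__=="__main__":
    s=least_squares(res,[.563,.066,-.2,.145,0,-.23,0,0,0,0],x_scale=[.01,.01,.1,.01,.1,.1,1,1,1,1]);print(s.x.round(4));print(s.fun.round(2))
    J=np.linalg.inv(s.jac.T@s.jac);print(np.sqrt(np.diag(J)).round(4))
E
python3 fit.py
```

```text
[ 0.5663  0.0657 -0.3367  0.1526  0.0917 -0.2548  0.1015  1.4585  0.175
 -0.3482]
[-0.84  0.91  0.22 -0.76  0.93  1.82 -0.19 -1.87 -1.05 -0.81 -1.62 -0.45
 -1.03 -0.07 -0.82  0.24 -0.02 -0.59 -0.06 -0.13  0.33  0.45 -0.61  0.73
  0.05  0.73  0.09 -0.17]
[6.000e-04 7.000e-04 6.130e-02 1.800e-03 7.180e-02 3.930e-02 5.241e-01
 5.082e-01 7.289e-01 8.676e-01]
```

```bash
python3 -m inch '[[0.3,-25,5,0,0],[0.3,-46,10,20,0],[0.3,-46,10,50,0],[0.3,-46,10,70,0],[0.3,-46,10,70,0]]' 30
python3 - <<'E'
from h import *
import pickle
i=camera_info("wrist");st=status.state();f=grab_frame("wrist");cv2.imwrite("pics/w3.png",f);pickle.dump((i,st),open("w3.pkl","wb"));print(st['time'],st['eef_pos'],st['gripper_width'])
E
```

```text
time: 3.0
eef_pos: [0.5639, 0.0651, 0.2584]
eef_rot: [0.123, 0.992, -0.0, -0.003]
force: [-0.4, -1.2, -0.2]
gripper_width: 0.0599
3.0 [0.56393749 0.06512993 0.25844011] 0.05986344724664493
```

View pics/w3.png

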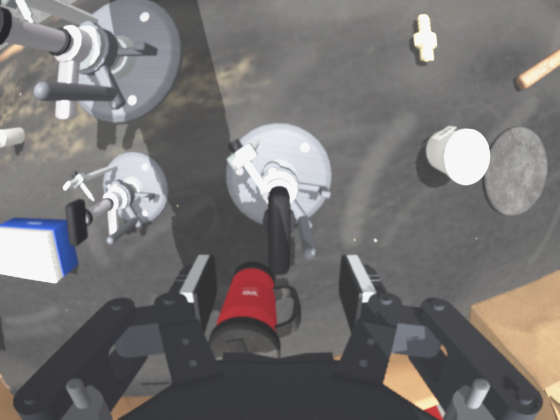

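The bar is at u≈279, midway between the pads (about 200 to 352) and parallel to them. I'll go down and grip it.

```bash
python3 -m inch '[[0.3,0,0,30,0],[0.3,0,0,60,0],[0.3,0,0,80,0],[0.3,0,0,80,0],[0.3,0,0,80,0]]' 50
python3 - <<'E'
from h import *
i=camera_info("wrist");st=status.state();f=grab_frame("wrist");cv2.imwrite("pics/w4.png",f);print(st['time'],st['eef_pos'],st['force'],st['gripper_width'])
E
```

```text
time: 3.68
eef_pos: [0.5669, 0.0646, 0.183]
eef_rot: [0.123, 0.992, 0.0, 0.001]
force: [0.0, -0.6, 0.2]
gripper_width: 0.0598
3.675 [0.56689697 0.06464654 0.1829914 ] [ 0.00666766 -0.6191409   0.22056815] 0.059843773900633106
```

View pics/w4.png

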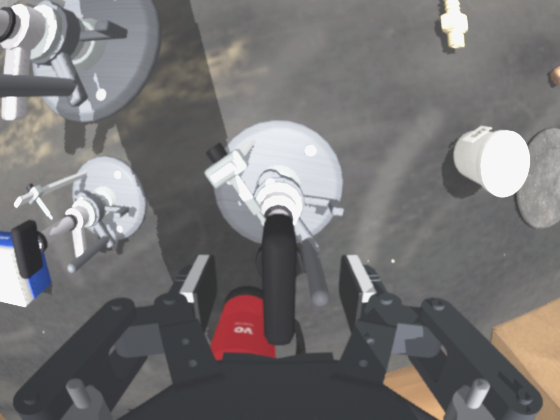

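```bash
python3 -m inch '[[0.3,0,0,4,0],[0.6,0,0,4,0],[1,0,0,4,0],[1,0,0,4,0],[1,0,0,4,0],[1,0,0,4,0]]' 60
```

```text
time: 4.47
eef_pos: [0.5661, 0.0653, 0.1776]
eef_rot: [0.123, 0.992, 0.001, 0.0]
force: [1.4, 3.6, 1.5]
gripper_width: 0.0132
```

Gripped, with the opening at 13.2 mm. Now I'll raise it.

```bash
python3 -m inch '[[1,0,0,-8,0],[1,0,0,-18,0],[1,0,0,-28,0],[1,0,0,-38,0],[1,0,0,-38,0],[1,0,0,-38,0]]' 60
python3 - <<'E'
from h import *
import pickle
z=[]
for n in("scene","wrist"):
    i=camera_info(n);st=status.state();f=grab_frame(n);cv2.imwrite(f"pics/{n}5.png",f);pickle.dump((i,st),open(n+"5.pkl","wb"));z.append(st['eef_pos'])
    if n=="scene": cv2.imwrite("pics/s5z.png",cv2.resize(f[150:225,257:332],(600,600),interpolation=cv2.INTER_CUBIC))
    else: cv2.imwrite("pics/w5z.png",cv2.resize(f[120:330,175:385],(600,600),interpolation=cv2.INTER_CUBIC))
print(z,st['force'],st['gripper_width'])
E
```

```text
time: 5.22
eef_pos: [0.5661, 0.0653, 0.2147]
eef_rot: [0.123, 0.992, 0.001, 0.0]
force: [2.4, 4.7, -1.8]
gripper_width: 0.0128
[array([0.56609161, 0.06530841, 0.21470929]), array([0.56610635, 0.06530548, 0.21463451])] [ 3.3178642   4.82898673 -1.62363403] 0.013500188190738257
```

View pics/s5z.png

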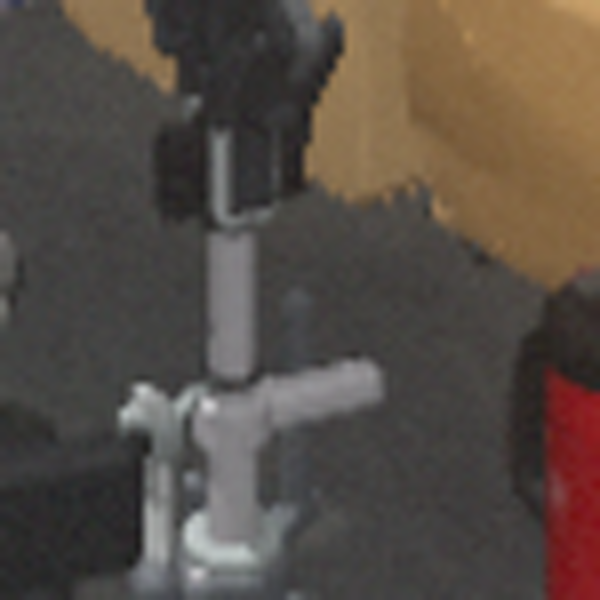

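View pics/w5z.png

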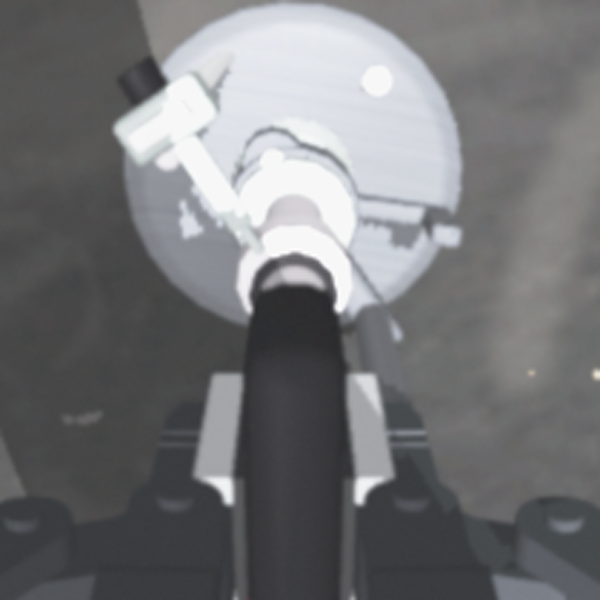

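Run:
```python
import cv2
f=cv2.imread("pics/wrist5.png")[180:240,235:315];cv2.imwrite("pics/w5zz.png",cv2.resize(f,(800,600),interpolation=cv2.INTER_CUBIC))
f=cv2.imread("pics/scene5.png")[185:215,265:305];cv2.imwrite("pics/s5zz.png",cv2.resize(f,(800,600),interpolation=cv2.INTER_CUBIC))
```

```text
(no output)
```

View pics/w5zz.png

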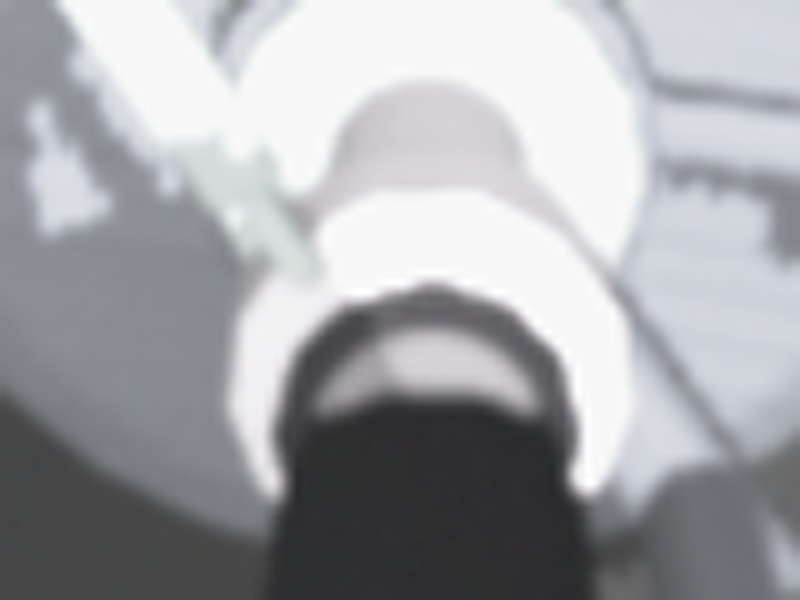

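View pics/s5zz.png

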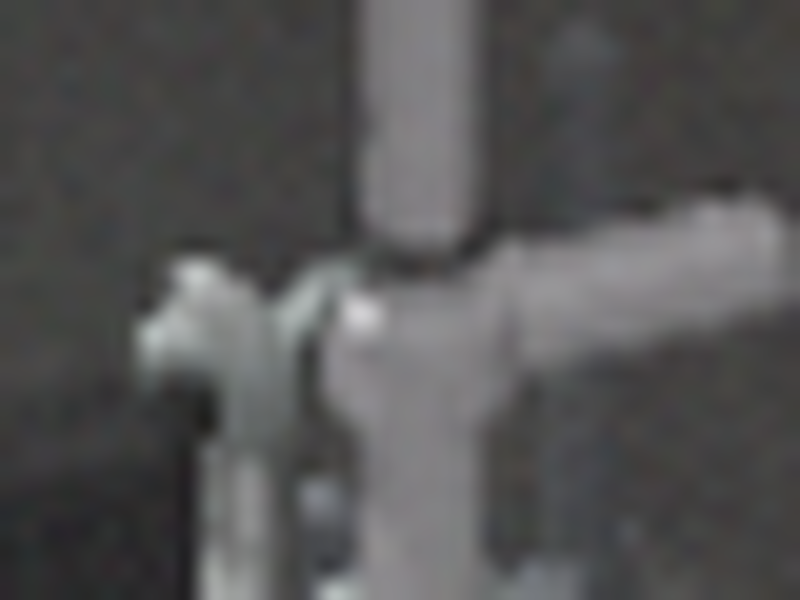

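Run:
```python
from h import *
import pickle
iw,_=pickle.load(open("wrist5.pkl","rb"));sc=camera_info("scene")
cw=lambda p:((p+.5-[235,180])*10-.5).round(0);cs=lambda p:((p+.5-[265,185])*20-.5).round(0)
S=np.array([.5658,.0655,0]);zr=.147
a=np.linspace(0,2*np.pi,73)
for nm,pr,c,i in(("w",fproj,cw,iw),("s",proj,cs,sc)):
  for dz in(.002,-.002):
    P=c(pr(i,np.c_[S[0]+.011*np.cos(a),S[1]+.011*np.sin(a),0*a+zr+dz]));print(nm,"ring dz",dz,"L",P[P[:,0].argmin()],"R",P[P[:,0].argmax()],"top",P[P[:,1].argmin()],"bot",P[P[:,1].argmax()])
  print(" centre",c(pr(i,S+[0,0,zr])[0]))
  for th in(-.25,-.33,-.4):
    for z in(.144,.148,.152,.156):print(th,z,c(pr(i,S+[.014*np.cos(th-2.4),.014*np.sin(th-2.4),z])[0]),end='; ')
    print()
```

```text
w ring dz 0.002 L [265. 418.] R [590. 422.] top [430. 264.] bot [425. 571.]
w ring dz -0.002 L [268. 386.] R [587. 403.] top [444. 248.] bot [425. 550.]
 centre [427. 411.]
-0.25 0.144 [289. 253.]; -0.25 0.148 [287. 269.]; -0.25 0.152 [284. 287.]; -0.25 0.156 [282. 305.]; 
-0.33 0.144 [302. 242.]; -0.33 0.148 [299. 259.]; -0.33 0.152 [297. 276.]; -0.33 0.156 [295. 294.]; 
-0.4 0.144 [313. 234.]; -0.4 0.148 [311. 251.]; -0.4 0.152 [309. 268.]; -0.4 0.156 [307. 286.]; 
s ring dz 0.002 L [331. 207.] R [485. 216.] top [417. 172.] bot [400. 252.]
s ring dz -0.002 L [331. 235.] R [485. 240.] top [423. 196.] bot [400. 276.]
 centre [408. 224.]
-0.25 0.144 [369. 289.]; -0.25 0.148 [369. 265.]; -0.25 0.152 [369. 241.]; -0.25 0.156 [369. 217.]; 
-0.33 0.144 [362. 287.]; -0.33 0.148 [362. 263.]; -0.33 0.152 [362. 239.]; -0.33 0.156 [362. 215.]; 
-0.4 0.144 [356. 286.]; -0.4 0.148 [356. 262.]; -0.4 0.152 [356. 238.]; -0.4 0.156 [356. 213.];
```

Run:
```python
from h import *
import pickle
i1,_=pickle.load(open("w1.pkl","rb"));sc=camera_info("scene")
cw=lambda p:((p+.5-[240,265])*7-.5).round(0);cs=lambda p:((p+.5-[262,170])*12-.5).round(0)
S=np.array([.5658,.0655,0]);zr=.110
a=np.linspace(0,2*np.pi,73)
for nm,pr,c,i in(("w1",fproj,cw,i1),("s0",proj,cs,sc)):
  for dz in(.002,-.002):
    for r in(.011,.008):
      P=c(pr(i,np.c_[S[0]+r*np.cos(a),S[1]+r*np.sin(a),0*a+zr+dz]));print(nm,r,"ring dz",dz,"L",P[P[:,0].argmin()],"R",P[P[:,0].argmax()],"top",P[P[:,1].argmin()],"bot",P[P[:,1].argmax()])
  for th in(-.25,-.33,-.4):
    for z in(.144,.148,.152,.156):print(th,z,c(pr(i,S+[.014*np.cos(th-2.4),.014*np.sin(th-2.4),z])[0]),end='; ')
    print()
```

```text
w1 0.011 ring dz 0.002 L [282. 276.] R [431. 288.] top [366. 220.] bot [341. 342.]
w1 0.008 ring dz 0.002 L [302. 282.] R [411. 286.] top [363. 237.] bot [346. 326.]
w1 0.011 ring dz -0.002 L [282. 262.] R [430. 268.] top [358. 205.] bot [347. 327.]
w1 0.008 ring dz -0.002 L [302. 263.] R [410. 268.] top [358. 222.] bot [345. 311.]
-0.25 0.144 [295. 351.]; -0.25 0.148 [296. 369.]; -0.25 0.152 [296. 386.]; -0.25 0.156 [297. 405.]; 
-0.33 0.144 [302. 347.]; -0.33 0.148 [302. 364.]; -0.33 0.152 [303. 382.]; -0.33 0.156 [303. 400.]; 
-0.4 0.144 [308. 343.]; -0.4 0.148 [309. 361.]; -0.4 0.152 [309. 379.]; -0.4 0.156 [310. 397.]; 
s0 0.011 ring dz 0.002 L [235. 435.] R [326. 441.] top [282. 413.] bot [280. 463.]
s0 0.008 ring dz 0.002 L [248. 434.] R [314. 440.] top [287. 420.] bot [277. 456.]
s0 0.011 ring dz -0.002 L [235. 451.] R [326. 454.] top [286. 427.] bot [280. 477.]
s0 0.008 ring dz -0.002 L [248. 448.] R [314. 454.] top [287. 434.] bot [277. 470.]
-0.25 0.144 [257. 353.]; -0.25 0.148 [257. 339.]; -0.25 0.152 [257. 324.]; -0.25 0.156 [257. 310.]; 
-0.33 0.144 [253. 352.]; -0.33 0.148 [253. 338.]; -0.33 0.152 [253. 323.]; -0.33 0.156 [253. 309.]; 
-0.4 0.144 [250. 351.]; -0.4 0.148 [249. 337.]; -0.4 0.152 [249. 322.]; -0.4 0.156 [249. 308.];
```

The tip measures 0.148 to 0.150 m across both cameras, compared with the ring. The ring is now at about 0.147 m, so I'll raise it 2 mm more and compare again.

```bash
python3 -m inch '[[1,0,0,-2,0],[1,0,0,-2,0],[1,0,0,-2,0]]'
python3 - <<'E'
from h import *
import pickle
i=camera_info("wrist");st=status.state();f=grab_frame("wrist");g=grab_frame("scene");cv2.imwrite("pics/wrist6.png",f);pickle.dump((i,st),open("wrist6.pkl","wb"));print(st['eef_pos'],st['force'])
a=cv2.resize(f[185:235,240:310],(800,571),interpolation=cv2.INTER_LANCZOS4)
b=cv2.resize(g[185:215,265:305],(800,600),interpolation=cv2.INTER_LANCZOS4)
cv2.imwrite("pics/w6z.png",a);cv2.imwrite("pics/s6z.png",b)
E
```

```text
time: 5.7
eef_pos: [0.5661, 0.0653, 0.2165]
eef_rot: [0.123, 0.992, 0.001, 0.0]
force: [2.6, 5.3, -2.4]
gripper_width: 0.0134
[0.56610645 0.06528993 0.21653935] [ 2.58872798  5.28326255 -2.42606244]
```

View pics/w6z.png

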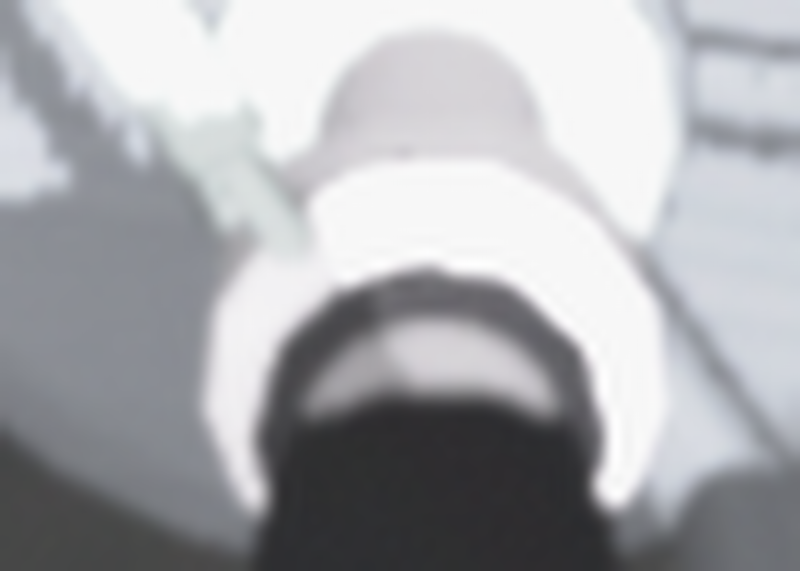

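View pics/s6z.png

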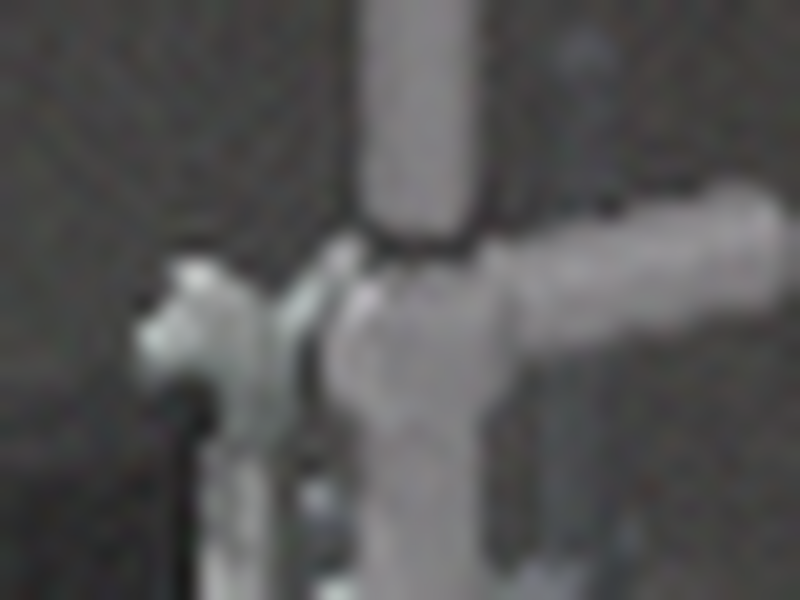

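Run:
```python
from h import *
import pickle
iw,st=pickle.load(open("wrist6.pkl","rb"))
S=np.array([.5660,.0655,0]);zr=.149
a=np.linspace(0,2*np.pi,181)
for r in(.011,.008):
  for dz in(.002,-.002):
    P=fproj(iw,np.c_[S[0]+r*np.cos(a),S[1]+r*np.sin(a),0*a+zr+dz]);print(r,dz,"L",P[:,0].min().round(1),"R",P[:,0].max().round(1),"top",P[:,1].min().round(1))
for th in(-.27,-.35,-.43):
    for z in(.145,.149,.153):print(th,z,fproj(iw,S+[.014*np.cos(th-2.4),.014*np.sin(th-2.4),z])[0].round(1),end='; ')
    print()
a=cv2.imread("pics/scene5.png").astype(int);b=cv2.imread("pics/scene6.png") if 0 else None
f=cv2.imread("pics/wrist6.png",0)
np.set_printoptions(linewidth=200)
print("col 277..",f[200:222,276:280].mean(1).astype(int))
print("row 213",f[212:215,255:300].mean(0).astype(int))
```

```text
0.011 0.002 L 261.1 R 293.6 top 206.3
0.011 -0.002 L 261.4 R 293.3 top 204.6
0.008 0.002 L 265.5 R 289.2 top 210.6
0.008 -0.002 L 265.7 R 289.0 top 208.9
-0.27 0.145 [263.9 204.5]; -0.27 0.149 [263.7 206.1]; -0.27 0.153 [263.4 207.9]; 
-0.35 0.145 [265.2 203.5]; -0.35 0.149 [264.9 205.1]; -0.35 0.153 [264.7 206.8]; 
-0.43 0.145 [266.5 202.6]; -0.43 0.149 [266.3 204.2]; -0.43 0.153 [266.1 205.9]; 
col 277.. [247 247 247 247 247 247 247 246 197 124 106 101 125 178 205 211 211 204 177 120  66  46]
row 213 [140 139 146 183 230 240 242 241 239 227 193 146 108  83  74  79  87 101 126 148 161 168 171 171 168 162 155 140 125 113 105 105 128 174 214 241 247 247 247 247 247 247 229 183 165]
```

Both cameras put the tip 0.5 to 2 mm above the ring, so I'll go up 1.5 mm. Then I'll start the turn, with counter-clockwise as negative about the downward tool z.

```bash
python3 -m inch '[[1,0,0,-1.5,0],[1,0,0,-1.5,0]]' 80; python3 -m inch '[[1,0,0,0,-2],[1,0,0,0,-5],[1,0,0,0,-8],[1,0,0,0,-11],[1,0,0,0,-14],[1,0,0,0,-14]]'
python3 - <<'E'
from h import *
st=status.state();print(st['time'],st['eef_pos'],st['force'],st['moment'],st['qpos'])
E
```

```text
time: 6.05
eef_pos: [0.5661, 0.0653, 0.2181]
eef_rot: [0.123, 0.992, 0.001, 0.0]
force: [2.9, 4.6, -1.4]
gripper_width: 0.013
time: 6.8
eef_pos: [0.5661, 0.0651, 0.218]
eef_rot: [0.001, 1.0, 0.001, 0.0]
force: [2.6, 5.2, -1.4]
gripper_width: 0.0129
6.8 [0.56608318 0.06514549 0.21800113] [ 2.59229361  5.24330161 -1.44979865] [ 0.67043779 -0.43086743 -0.02164209] [-6.39533688e-02  6.69780067e-02  1.85258581e+00  1.24038849e-03
  1.22154439e+00 -1.63300321e+00]
```

Run:
```python
from h import *
import pickle
i=camera_info("wrist");f=grab_frame("wrist");g=grab_frame("scene");cv2.imwrite("pics/wrist7.png",f);cv2.imwrite("pics/scene7.png",g)
cv2.imwrite("pics/w7z.png",cv2.resize(f[170:245,230:330],(800,600),interpolation=cv2.INTER_LANCZOS4))
cv2.imwrite("pics/s7z.png",cv2.resize(g[185:215,265:305],(800,600),interpolation=cv2.INTER_LANCZOS4))
S=np.array([.5660,.0655,0]);zr=.1504
a=np.linspace(0,2*np.pi,181)
c=lambda p:(np.array(p)+.5-[230,170])*8
for r in(.011,.008):
    P=c(fproj(i,np.c_[S[0]+r*np.cos(a),S[1]+r*np.sin(a),0*a+zr+.002]));print(r,"L",P[:,0].min().round(1),"R",P[:,0].max().round(1),"top",P[:,1].min().round(1))
for th in(-.35,-.43):
    for z in(.147,.150,.153):print(th,z,c(fproj(i,S+[.014*np.cos(th-2.4),.014*np.sin(th-2.4),z])[0]).round(1),end='; ')
```

```text
0.011 L 257.8 R 517.7 top 294.9
0.008 L 293.2 R 482.3 top 329.2
-0.35 0.147 [324.5 255.1]; -0.35 0.15 [323.8 264.7]; -0.35 0.153 [323.  274.7]; -0.43 0.147 [336.9 250.7]; -0.43 0.15 [336.3 260.3]; -0.43 0.153 [335.7 270.1];
```

View pics/w7z.png

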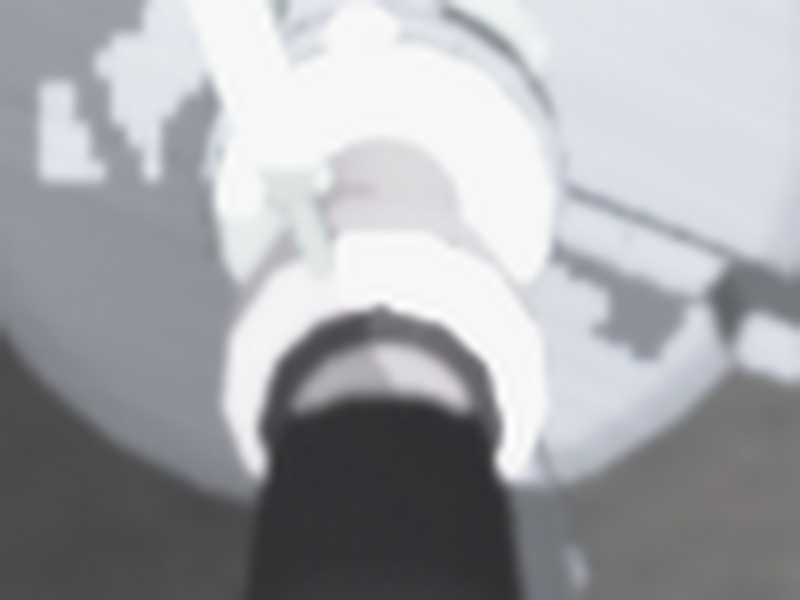

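View pics/s7z.png

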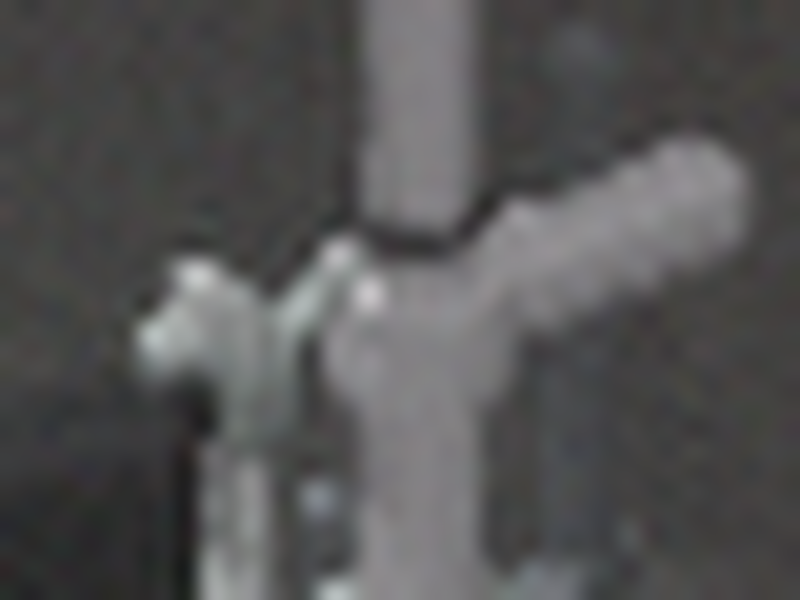

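The ring is now at about 0.150 m. The tip reads 0.149 to 0.1505 m in the wrist view and about 0.151 m in the scene view, so they're level within measurement error. The lever finger hasn't moved, so I'll go on turning.

```bash
python3 -m inch '[[1,0,0,0,-3],[1,0,0,0,-6],[1,0,0,0,-9],[1,0,0,0,-12],[1,0,0,0,-15],[1,0,0,0,-18],[1,0,0,0,-21],[1,0,0,0,-24]]'
python3 - <<'E'
from h import *
st=status.state();print(st['time'],st['eef_pos'],st['force'],st['moment'],st['qpos'][5])
E
python3 -m inch '[[1,0,0,0,-3],[1,0,0,0,-6],[1,0,0,0,-9],[1,0,0,0,-12],[1,0,0,0,-12]]'
python3 - <<'E'
from h import *
st=status.state();print(st['time'],st['eef_pos'],st['force'],st['moment'],st['qpos'][5])
f=grab_frame("wrist");g=grab_frame("scene");t=grab_frame("top");cv2.imwrite("pics/wrist8.png",f);cv2.imwrite("pics/scene8.png",g)
cv2.imwrite("pics/s8z.png",cv2.resize(g[150:240,250:340],(600,600),interpolation=cv2.INTER_CUBIC))
cv2.imwrite("pics/t8z.png",cv2.resize(t[145:220,205:280],(600,600),interpolation=cv2.INTER_CUBIC))
E
```

```text
time: 7.9
eef_pos: [0.5661, 0.0649, 0.218]
eef_rot: [-0.207, 0.978, 0.0, 0.0]
force: [2.5, 4.2, -2.4]
gripper_width: 0.0129
7.9 [0.56614593 0.06488588 0.21800087] [ 2.53102269  4.15495095 -2.36132853] [ 0.58797784 -0.3909067  -0.15474587] -2.052695904366086
time: 8.52
eef_pos: [0.5662, 0.0648, 0.2181]
eef_rot: [-0.308, 0.952, 0.0, 0.0]
force: [3.6, 4.0, -3.2]
gripper_width: 0.013
8.525 [0.566207  0.0647763 0.2180617] [ 3.5772009   4.00390782 -3.15638481] [ 0.55366144 -0.53311453  0.02592578] -2.260425680538169
```

View pics/wrist8.png

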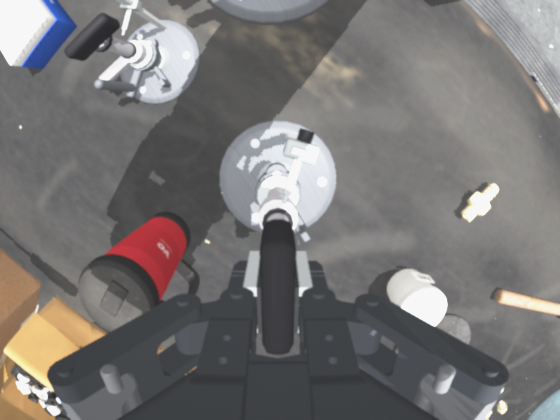

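View pics/s8z.png

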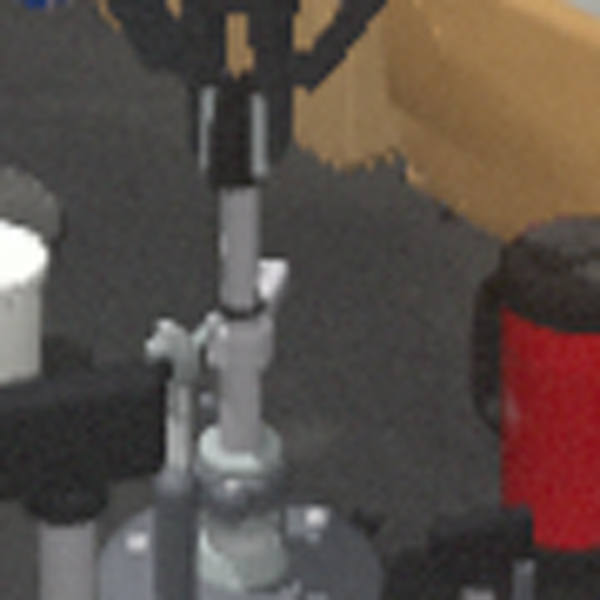

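The lever is being pushed, with the moment peaking at -0.15 N m. The tool yaw is about 36°. I'll go on in small steps, watching the moment.

```bash
q(){ python3 -c "
from h import *
st=status.state();print(st['time'],st['eef_pos'].round(4),st['force'].round(1),st['moment'].round(3),st['qpos'][5].round(4))"; }
python3 -m inch '[[1,0,0,0,-2]]' >/dev/null;q; python3 -m inch '[[1,0,0,0,-2]]'>/dev/null;q;python3 -m inch '[[1,0,0,0,-1]]'>/dev/null;q;python3 -m inch '[[1,0,0,0,-1]]'>/dev/null;q
```

```text
8.8 [0.5662 0.0648 0.2181] [ 3.7  2.4 -2.7] [ 0.571 -0.491 -0.143] -2.2955
8.925 [0.5662 0.0647 0.2181] [ 3.4  2.7 -3.2] [ 0.564 -0.467 -0.134] -2.3305
9.05 [0.5662 0.0647 0.2181] [ 3.7  3.5 -1.7] [ 0.566 -0.527 -0.156] -2.3475
9.175 [0.5663 0.0647 0.2181] [ 4.3  3.2 -3. ] [ 0.5   -0.509 -0.496] -2.3638
```

```bash
q(){ python3 -c "
from h import *
st=status.state();print(st['time'],st['eef_pos'].round(4),st['force'].round(1),st['moment'].round(3),st['qpos'][5].round(4))"; }
python3 -m inch '[[1,0,0,0,-1]]' >/dev/null;q; python3 -m inch '[[1,0,0,0,-0.7]]'>/dev/null;q; python3 -m inch '[[1,0,0,0,0],[1,0,0,0,0]]';q
python3 - <<'E'
from h import *
f=grab_frame("wrist");g=grab_frame("scene");t=grab_frame("top");cv2.imwrite("pics/wrist9.png",f);cv2.imwrite("pics/scene9.png",g)
cv2.imwrite("pics/s9z.png",cv2.resize(g[150:240,250:340],(600,600),interpolation=cv2.INTER_CUBIC))
cv2.imwrite("pics/w9z.png",cv2.resize(f[110:250,205:345],(600,600),interpolation=cv2.INTER_CUBIC))
cv2.imwrite("pics/s9zz.png",cv2.resize(g[185:215,265:305],(800,600),interpolation=cv2.INTER_LANCZOS4))
i=camera_info("wrist")
S=np.array([.5660,.0655,0]);zr=.1504
a=np.linspace(0,2*np.pi,181)
c=lambda p:(np.array(p)+.5-[205,110])*600/140
for r in(.011,.008):
    P=c(fproj(i,np.c_[S[0]+r*np.cos(a),S[1]+r*np.sin(a),0*a+zr+.002]));print(r,"L",P[:,0].min().round(1),"R",P[:,0].max().round(1),"top",P[:,1].min().round(1))
for th in(-.35,-.43):
    for z in(.147,.150,.153):print(th,z,c(fproj(i,S+[.014*np.cos(th-2.4),.014*np.sin(th-2.4),z])[0]).round(1),end='; ')
E
```

```text
9.3 [0.5664 0.0647 0.2181] [ 3.9  3.4 -3.1] [ 0.421 -0.492 -0.821] -2.3798
9.425 [0.5664 0.0646 0.2181] [ 3.4  3.  -2.5] [ 0.416 -0.519 -1.038] -2.3909
time: 9.68
eef_pos: [0.5664, 0.0646, 0.2181]
eef_rot: [-0.368, 0.93, 0.0, 0.001]
force: [3.9, 3.2, -2.8]
gripper_width: 0.0127
9.675 [0.5664 0.0646 0.2181] [ 3.9  3.2 -2.8] [ 0.474 -0.531 -0.979] -2.3904
0.011 L 252.9 R 391.9 top 418.7
0.008 L 271.8 R 373.0 top 437.0
-0.35 0.147 [353.5 396.3]; -0.35 0.15 [354.1 401.5]; -0.35 0.153 [354.7 406.9]; -0.43 0.147 [360.  398.9]; -0.43 0.15 [360.6 404.2]; -0.43 0.153 [361.3 409.6];
```

View pics/w9z.png

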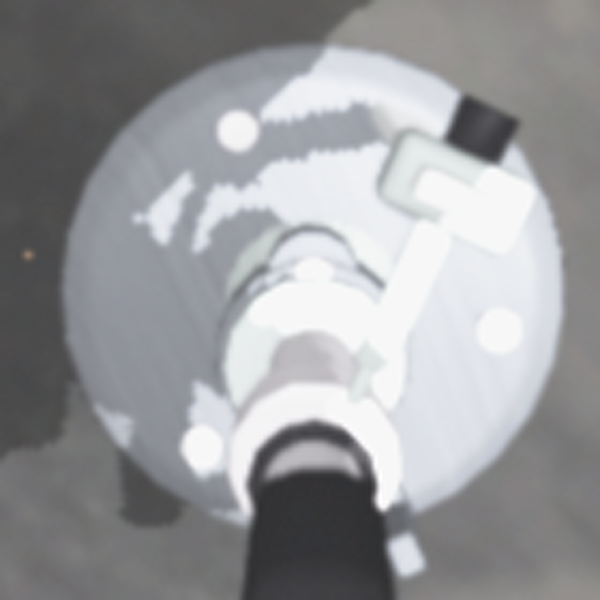

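View pics/s9zz.png

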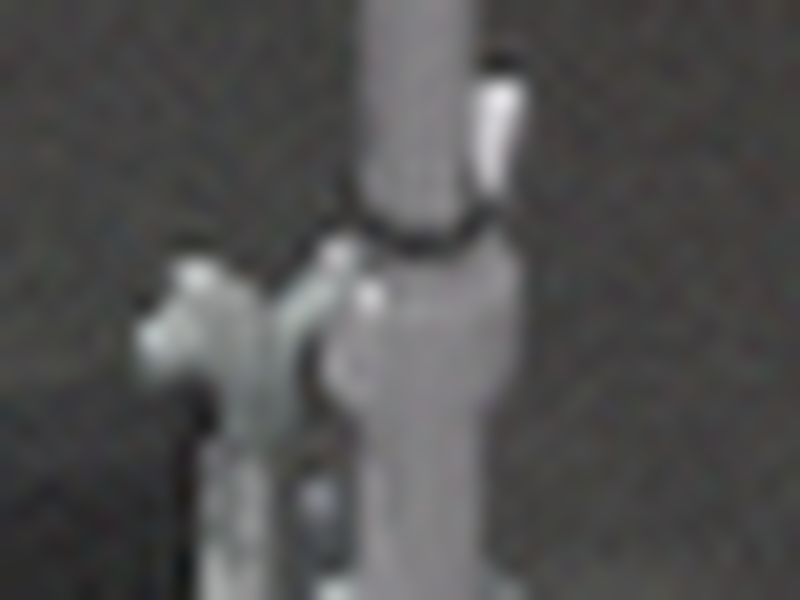

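View pics/s9z.png

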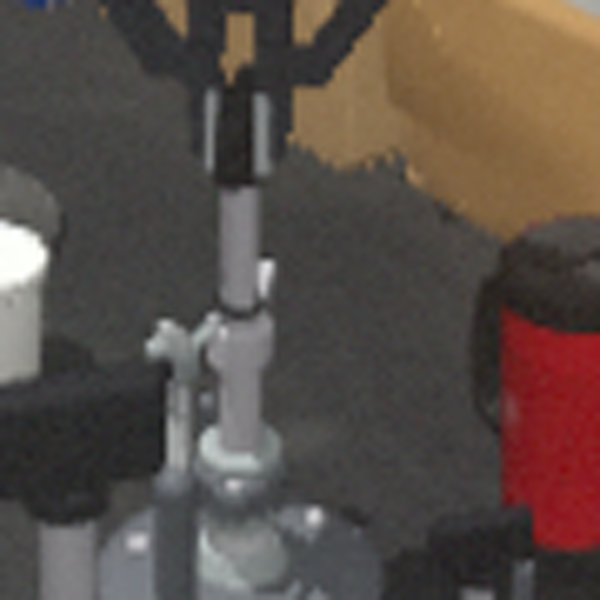

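The moment builds steadily to about -1.0 N m with no further turn, so the lever is on its stop. I'll check the tip against the ring once more, with the contrast enhanced.

Run:
```python
from h import *
def sat(f):
    d=f.astype(float);m=d.mean(2,keepdims=True);return np.clip(150+(d-m)*6+(m-200)*1.5,0,255).astype('uint8')
f=cv2.imread("pics/wrist9.png")[185:225,260:305];g=cv2.imread("pics/wrist7.png")[185:225,250:295]
h=lambda x:cv2.resize(sat(x),(396,352),interpolation=cv2.INTER_CUBIC)
cv2.imwrite("pics/cmp.png",np.hstack([h(f),h(g)]))
i=camera_info("wrist")
S=np.array([.5663,.065,0]);zr=.1504
a=np.linspace(0,2*np.pi,181)
c=lambda p:(np.array(p)+.5-[260,185])*8.8
for r in(.011,.008):
    P=c(fproj(i,np.c_[S[0]+r*np.cos(a),S[1]+r*np.sin(a),0*a+zr+.002]));print(r,"L",P[:,0].min().round(1),"R",P[:,0].max().round(1),"top",P[:,1].min().round(1))
for th in(-.35,-.43):
    for z in(.147,.150,.153):print(th,z,c(fproj(i,S+[.014*np.cos(th-2.4),.014*np.sin(th-2.4),z])[0]).round(1),end='; ')
```

```text
0.011 L 27.8 R 313.4 top 198.1
0.008 L 66.8 R 274.5 top 235.8
-0.35 0.147 [234.6 152.1]; -0.35 0.15 [235.6 162.8]; -0.35 0.153 [236.7 173.9]; -0.43 0.147 [247.9 157.6]; -0.43 0.15 [249.1 168.4]; -0.43 0.153 [250.3 179.4];
```

View pics/cmp.png

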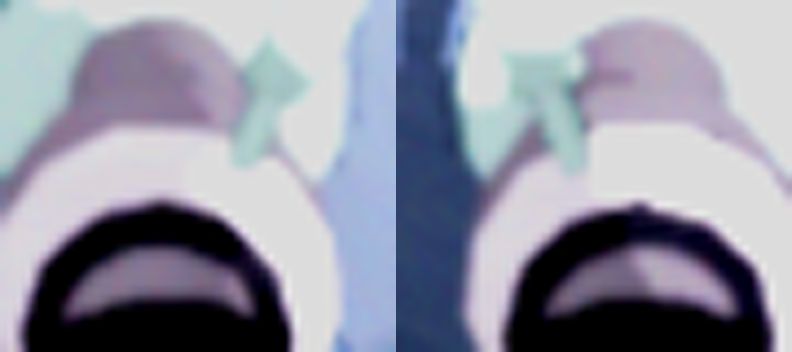

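```bash
cat > tip.py <<'E'
from h import *
import pickle
from scipy.optimize import least_squares
from scipy.spatial.transform import Rotation as Ro
i9=camera_info("wrist")
i6,s6=pickle.load(open("wrist6.pkl","rb"));i5,s5=pickle.load(open("wrist5.pkl","rb"));i1,_=pickle.load(open("w1.pkl","rb"))
# w7 camera: derive from i9 geometry via the tool yaw 0 pose
def cam_at(pos,q):
    R6=Ro.from_quat(s6['eef_rot']).as_matrix();Rc=cv2.Rodrigues(i6['rvec'])[0];C=-Rc.T@i6['tvec']
    Rt=R6.T@Rc.T;ct=R6.T@(C-s6['eef_pos']);R=Ro.from_quat(q).as_matrix();Rw=(R@Rt).T;Cw=pos+R@ct
    return dict(mtx=i6['mtx'],rvec=cv2.Rodrigues(Rw)[0].ravel(),tvec=-Rw@Cw)
i7=cam_at(np.array([.5661,.0651,.218]),[.001,1,.001,0])
p=lambda o,s,x,y:np.array([o[0]+x/s-.5,o[1]+y/s-.5])
# name: cam, ringz, tip px, ring centre u, outer v, inner v
D=[("w6",i6,.1489,p((240,185),11.43,305,250),277.8,208.3,212.8),
   ("w7",i7,.1504,p((250,185),8.8,180,172),250+243/8.8-.5,185+208/8.8-.5,185+243/8.8-.5),
   ("w9",i9,.1504,p((260,185),8.8,242,163),260+158/8.8-.5,185+203/8.8-.5,185+246/8.8-.5),
   ("w1",i1,.110,p((240,265),7,313,378),240+357/7-.5,None,265+243/7-.5)]
S=np.array([.5661,.0652,0]);a=np.linspace(0,2*np.pi,361)
obs=[]
for n,i,zr,t,cu,vo,vi in D:
    P=lambda r:fproj(i,np.c_[S[0]+r*np.cos(a),S[1]+r*np.sin(a),0*a+zr+.002])
    A,B=P(.011),P(.008);ou=cu-(A[:,0].max()+A[:,0].min())/2;ov=np.mean(([vo-A[:,1].min()] if vo else [])+[vi-B[:,1].min()]);print(n,"off",ou.round(2),ov.round(2))
    obs.append((n,i,t-[ou,ov]))
for sel in(["w6","w7","w9"],["w6","w7","w9","w1"],["w6","w7"],["w7","w9"]):
    s=least_squares(lambda q:np.concatenate([fproj(i,q)[0]-t for n,i,t in obs if n in sel]),[.553,.06,.15],x_scale=.01)
    d=s.x-S;print(sel,"free z",s.x[2].round(4),"r",np.hypot(*d[:2]).round(4),"az",np.arctan2(d[1],d[0]).round(3),s.fun.round(2))
    g=least_squares(lambda q:np.concatenate([fproj(i,S+[.014*np.cos(q[0]),.014*np.sin(q[0]),q[1]])[0]-t for n,i,t in obs if n in sel]),[-2.8,.15],x_scale=[.1,.01])
    print("   r=14: az",g.x[0].round(3),"z",g.x[1].round(4),g.fun.round(2))
E
python3 tip.py
```

```text
w6 off 0.83 1.88
w7 off -0.08 1.43
w9 off -1.85 0.87
w1 off 0.2 0.48
['w6', 'w7', 'w9'] free z 0.1508 r 0.0147 az -2.816 [-0.32  0.08  0.1  -0.89 -0.43  0.81]
   r=14: az -2.809 z 0.1488 [ 0.21  0.12  0.34 -0.75 -1.08  0.79]
['w6', 'w7', 'w9', 'w1'] free z 0.1512 r 0.0147 az -2.823 [-0.22  0.16  0.22 -0.78 -0.28  1.02 -0.65 -0.24]
   r=14: az -2.813 z 0.1496 [ 0.23  0.43  0.39 -0.43 -0.97  1.17 -0.42 -0.65]
['w6', 'w7'] free z 0.1482 r 0.0137 az -2.785 [ 0.07  0.46  0.04 -0.46]
   r=14: az -2.798 z 0.1493 [-0.01  0.46  0.11 -0.47]
['w7', 'w9'] free z 0.1521 r 0.015 az -2.808 [-0.3  -0.79 -0.31  0.79]
   r=14: az -2.812 z 0.1489 [ 0.39 -0.72 -1.02  0.85]
```

Combining four views puts the tip at 0.149 to 0.151 m, with the ring at about 0.150 m. The lever is held on its stop and the grip is firm, so I'm handing in.

Run:
```python
from cell import workorder,status
s=status.state();print(s['time'],s['eef_pos'],s['moment'],s['gripper_width'])
print(workorder.job_done())
```

```text
9.825 [0.56637632 0.06463697 0.21811678] [ 0.45624949 -0.49980226 -0.98071935] 0.012965017440659091
the job is handed in; nothing more can be done
None
```

I gripped the T-grip of the middle-sized stand and raised the leg about 40.5 mm, which puts the ring at about 150 mm. I then turned it about 57° counter-clockwise at that height until the lever was closed. I handed in at 9.8 s, still holding the leg.

- **Height:** combining four wrist views puts the pointer tip at 149–151 mm. The single views disagreed by a few millimetres: the last one alone read about 146–147 mm, and the scene camera about 151 mm. I'd take the ring as level to about ±2 mm. Tool height stayed at 218 mm throughout the turn.
- **Order:** the turn started only after the leg was at height, and a picture 14° into it showed the lever finger still in its place.
- **Lever:** the turning moment stayed near 0.15 N m while pushing the lever. It then climbed to about 1.0 N m and held there. That happened within about 0.03 rad of where the leg should be at the stop. The finger itself was hidden in the last pictures, so the closed position rests on the moment and the angle.
- **Surroundings:** I saw no sign that the pointer moved in the zoomed views, and I saw nothing else disturbed. Wrist force readings stayed under about 7 N.

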